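# Reverse the dismantled shaft parts into the assembly rack

## Task

The four shaft parts stand on the aluminium rail in the order they came off the shaft. Move them all to the empty blue rack in the reverse order, so that the leftmost part ends up in the rightmost pocket and so on along the row, one part standing upright in each pocket. Set each part down in its pocket rather than dropping it, and leave all of them released and at rest.

Things in the scene. Friction and masses are not known exactly. Their poses are not given: they have to be found in the camera images.
- gear: steel pinion with hub: dark toothed disc 46 mm across and 20 mm high at the bottom, bright hub 30 mm across from 20 mm up to the top; 0.28 kg. z up; axes otherwise do not matter (round). Loose, stands upright, 60 mm tall; origin: centre of its underside. Grip the hub
- bushing: brass flanged bushing: flange 44 mm across and 10 mm high at the bottom, sleeve 35 mm across above it; 0.25 kg. z up; axes otherwise do not matter (round). Loose, stands upright, 60 mm tall; origin: centre of its underside. Grip the sleeve
- coupling: white plastic coupling half: cylinder 42 mm across and 48 mm high with three jaws on top; 0.22 kg. z up; axes otherwise do not matter (round). Loose, stands upright, 60 mm tall; origin: centre of its underside. Grip the cylinder
- roller: green plastic roller: cylinder 40 mm across and 54 mm high with a 22 mm steel stub on top; 0.12 kg. z up; axes otherwise do not matter (round). Loose, stands upright, 60 mm tall; origin: centre of its underside. Grip the cylinder
- nest_gear: shallow square red plastic dish, 68 x 68 mm outside, 62 mm inside, 12 mm high, floor 4 mm thick, with a dark steel-grey tag on its front edge (-x side), fixed on the aluminium rail; the gear starts in it. It marks that part's place in the original row and stays put. Origin: centre of its underside
- nest_bushing: shallow square red plastic dish, 68 x 68 mm outside, 62 mm inside, 12 mm high, floor 4 mm thick, with a brass-coloured tag on its front edge (-x side), fixed on the aluminium rail; the bushing starts in it. It marks that part's place in the original row and stays put. Origin: centre of its underside
- nest_coupling: shallow square red plastic dish, 68 x 68 mm outside, 62 mm inside, 12 mm high, floor 4 mm thick, with a white tag on its front edge (-x side), fixed on the aluminium rail; the coupling starts in it. It marks that part's place in the original row and stays put. Origin: centre of its underside
- nest_roller: shallow square red plastic dish, 68 x 68 mm outside, 62 mm inside, 12 mm high, floor 4 mm thick, with a green tag on its front edge (-x side), fixed on the aluminium rail; the roller starts in it. It marks that part's place in the original row and stays put. Origin: centre of its underside
- src_rack: the removal rack: flat aluminium rail 76 x 290 x 10 mm, fixed. The four red dishes stand on it in a row, centred at y = +105, +35, -35, -105 mm in its frame, in any order; part undersides at z = 14 mm. Origin: centre of its underside; x across, y along the row, positive to the robot's left; turned at most 0.12 rad
- dst_rack: the assembly rack: blue tray 76 x 286 mm, fixed, empty at the start; four pockets 64 x 64 mm in a row, centred at x = 0, y = +105, +35, -35, -105 mm in its frame. Pocket floor at z = 6 mm, wall tops at z = 16 mm, walls 6 mm thick. Origin: centre of its underside; x across, y along the row, positive to the robot's left; turned at most 0.12 rad. Either rack may be the nearer one
There are look-alikes about, which are no part of the job. Leave any red look-alike of the gear alone.

How it is judged:
At the end, for the whole second after the job is handed in: All four parts released and at rest, upright (within 0.12 rad), one per blue-rack pocket in the reverse of their order on the rail (leftmost dish to rightmost pocket, and so on): undersides within 5 mm of the pocket floor, centres within 15 mm of the pocket centre along and across (((y of nest_gear in the frame of src_rack between 0.09 and 0.12 m and y of gear in the frame of dst_rack between -0.12 and -0.09 m) or (y of nest_gear in the frame of src_rack between 0.02 and 0.05 m and y of gear in the frame of dst_rack between -0.05 and -0.02 m) or (y of nest_gear in the frame of src_rack between -0.05 and -0.02 m and y of gear in the frame of dst_rack between 0.02 and 0.05 m) or (y of nest_gear in the frame of src_rack between -0.12 and -0.09 m and y of gear in the frame of dst_rack between 0.09 and 0.12 m)) and x of gear in the frame of dst_rack between -0.015 and 0.015 m and z of gear in the frame of dst_rack between 0.001 and 0.011 m and angle between each of gear, bushing, coupling, roller's own z axis and vertical below 0.12 rad and linear speed of each of gear, bushing, coupling, roller below 0.02 m/s and angular speed of each of gear, bushing, coupling, roller below 0.2 rad/s and contact force between each of gear, bushing, coupling, roller and the fingers below 0.05 N and ((y of nest_bushing in the frame of src_rack between 0.09 and 0.12 m and y of bushing in the frame of dst_rack between -0.12 and -0.09 m) or (y of nest_bushing in the frame of src_rack between 0.02 and 0.05 m and y of bushing in the frame of dst_rack between -0.05 and -0.02 m) or (y of nest_bushing in the frame of src_rack between -0.05 and -0.02 m and y of bushing in the frame of dst_rack between 0.02 and 0.05 m) or (y of nest_bushing in the frame of src_rack between -0.12 and -0.09 m and y of bushing in the frame of dst_rack between 0.09 and 0.12 m)) and x of bushing in the frame of dst_rack between -0.015 and 0.015 m and z of bushing in the frame of dst_rack between 0.001 and 0.011 m and ((y of nest_coupling in the frame of src_rack between 0.09 and 0.12 m and y of coupling in the frame of dst_rack between -0.12 and -0.09 m) or (y of nest_coupling in the frame of src_rack between 0.02 and 0.05 m and y of coupling in the frame of dst_rack between -0.05 and -0.02 m) or (y of nest_coupling in the frame of src_rack between -0.05 and -0.02 m and y of coupling in the frame of dst_rack between 0.02 and 0.05 m) or (y of nest_coupling in the frame of src_rack between -0.12 and -0.09 m and y of coupling in the frame of dst_rack between 0.09 and 0.12 m)) and x of coupling in the frame of dst_rack between -0.015 and 0.015 m and z of coupling in the frame of dst_rack between 0.001 and 0.011 m and ((y of nest_roller in the frame of src_rack between 0.09 and 0.12 m and y of roller in the frame of dst_rack between -0.12 and -0.09 m) or (y of nest_roller in the frame of src_rack between 0.02 and 0.05 m and y of roller in the frame of dst_rack between -0.05 and -0.02 m) or (y of nest_roller in the frame of src_rack between -0.05 and -0.02 m and y of roller in the frame of dst_rack between 0.02 and 0.05 m) or (y of nest_roller in the frame of src_rack between -0.12 and -0.09 m and y of roller in the frame of dst_rack between 0.09 and 0.12 m)) and x of roller in the frame of dst_rack between -0.015 and 0.015 m and z of roller in the frame of dst_rack between 0.001 and 0.011 m); the robot touches nothing.
It fails at once if the gear is let go more than 25 mm above the floor of the blue rack's pockets (dropped, not set down) (x of gear in the frame of dst_rack between -0.045 and 0.045 m and y of gear in the frame of dst_rack between -0.15 and 0.15 m and z of gear in the frame of dst_rack above 0.031 m and contact force between gear and the fingers below 0.05 N).
It fails at once if the bushing is let go more than 25 mm above the floor of the blue rack's pockets (dropped, not set down) (x of bushing in the frame of dst_rack between -0.045 and 0.045 m and y of bushing in the frame of dst_rack between -0.15 and 0.15 m and z of bushing in the frame of dst_rack above 0.031 m and contact force between bushing and the fingers below 0.05 N).
It fails at once if the coupling is let go more than 25 mm above the floor of the blue rack's pockets (dropped, not set down) (x of coupling in the frame of dst_rack between -0.045 and 0.045 m and y of coupling in the frame of dst_rack between -0.15 and 0.15 m and z of coupling in the frame of dst_rack above 0.031 m and contact force between coupling and the fingers below 0.05 N).
It fails at once if the roller is let go more than 25 mm above the floor of the blue rack's pockets (dropped, not set down) (x of roller in the frame of dst_rack between -0.045 and 0.045 m and y of roller in the frame of dst_rack between -0.15 and 0.15 m and z of roller in the frame of dst_rack above 0.031 m and contact force between roller and the fingers below 0.05 N).
It also fails if it takes over 90 s, if anything falls off the work surface, if the arm or the gripper's body presses on something with over 40 N, if the wrist force passes 120 N, or if a joint passes its speed limit or range.

## Robot

A 7-joint arm with a two-finger parallel gripper is mounted at the origin on the work surface. World frame = base frame: x ahead of the robot, y to its left, z up, the work surface at z = 0. Lengths are in m, angles in rad, forces in N, time in s.
With the tool pointing down it reaches from about 0.35 to 0.9 m from the base axis. Payload 8.1 kg.
Tool frame: the origin (TCP) lies between the finger pads; the fingertips stand 17 mm ahead of it and the grasp point (between the pads) lies 2 mm behind it; z points along the fingers, y is the direction in which the jaws open and shut (so a half turn about z gives the same grasp; the last joint's range is limited). The gripper opens to 92 mm and grips with 3 to 60 N. Pads are 19 mm wide; open, the fingers measure 130 mm over their backs; the gripper's body (75 mm by 190 mm) begins 47 mm behind the grasp point.
Start: joints at [-1.415, 0.434, 0.025, 1.573, -0.012, 1.134, -0.075], TCP at [0.16, 0.604, 0.208] pointing down, gripper open.
Joint ranges: [-2.62, 2.62], [-0.44, 2.09], [-1.27, 1.32], [0.08, 2.57], [-1.32, 4.46], [0.12, 2], [-2.74, 2.74]. Speed limits (rad/s): [2.22, 2.22, 3.01, 3.01, 3.14, 3.14, 3.14].

## Interface

Orientations are given as a rotation vector (axis times angle).
In Python, from cell import arm gives the robot as it stands. The module is installed in compiled form; this text tells all that it offers.
- The arm moves only by the shell command python3 -m crank 'ROWS' [FORCE]. ROWS is JSON, a list of rows, each a list of 5 numbers: the opening, from 0 (shut) to 1 (fully open), then the shift along the world's x, y, z normalised to -1 to 1, where 1 is 40 cm, then the turn about the world's z normalised to -1 to 1, where 1 is 60 degrees. In form: [[fingers, tx, ty, tz, twist], ...]. A call has exactly 8 rows; each row shifts and turns the commanded pose from where the row before left it; what a row does not reach is not made up. A row lasts 1/12 s, in which the tool goes at most 41.7 mm and 7.16 degrees, less where a joint would pass 70% of its speed; a pose out of reach is approached as far as the arm can. A call with a number of a shift or a turn outside -1 to 1 is refused whole. A call with a gripper value outside its range is refused whole. The fingers move at their own pace and stop on an object; FORCE is the grip in N (left out, the last holds). Time passes only in rows, so rows that do not move let the fingers close, or fill a call up. It gives the time, the measured TCP pose, the force and the opening at its end, in the units of the state.
- arm.observe(): the state, without advancing time (a new reading comes with each control period).
- arm.get_image(name): name is "side" or "top" or "wrist"; returns the picture (420x560x3 uint8, red, green, blue); there is no depth.
- arm.get_calibration(name): a dict with "intrinsics" (3x3 intrinsics, pixels), "extrinsics" (4x4, takes a point from camera to world coordinates). Camera axes: x right, y down, z forward; pixel columns grow to the right and rows downward; lengths in m; the calibration is good to about 2 mm. A picture is of the moment at which its call begins: read the wrist's pose just before it. get_calibration takes no time and is no camera call; for the wrist camera it gives the pose at the moment of the call.
- arm.sign_off(): hands the job in, once; it reports no verdict.
The state is a dict: "clock": time; "joints": joint angles; "dq": joint speeds; "joint_efforts": joint torques, N m; "position": TCP position; "ee_rot": TCP orientation; "force": force on the tool from outside, world axes, zero at the start; "ft_torque": the same for the moment, N m; "width": opening from 0.0 (shut) to 1.0 (fully open).
Only numpy, scipy, OpenCV 4.12 (cv2) and the standard library are available. Lean on these libraries where they do the work, as an engineer would, in place of code of your own. Each camera call takes 0.05 s, during which the arm holds its last target.

## Working session

There is one attempt and no reset: what is moved stays moved. The work goes in short steps, Python scripts to look and compute and a shell command to move; the robot and the scene stay as the last step left them, time stands still between calls to the robot, and variables do not carry over. Pictures are saved under pics/ and viewed, and the job is handed in when it is done.

```bash
mkdir -p pics
python3 - <<'E'
from cell import arm
import cv2
print(arm.observe())
for n in("top","side"):
    im=arm.get_image(n); cv2.imwrite(f"pics/{n}0.png",im[:,:,::-1])
    c=arm.get_calibration(n); print(n,c)
E
```

```text
{'clock': 0.0, 'joints': array([-1.41462623,  0.43522149,  0.02500689,  1.57407812, -0.01161506,
        1.13401369, -0.07510032]), 'dq': array([ 0.00067889,  0.00163401,  0.00019972,  0.00017035, -0.00288876,
       -0.00027313,  0.00052307]), 'joint_efforts': array([ 9.61826336e-04, -6.67871904e+01,  9.86006297e-01, -3.14460218e+01,
       -6.02407311e-02,  4.29772201e-02,  1.88463505e-04]), 'position': array([0.159867  , 0.6036532 , 0.20735366]), 'ee_rot': array([-4.05500865e-01, -3.11525113e+00,  2.47256443e-03]), 'force': array([-0.87181185, -0.22852021, -1.07791153]), 'ft_torque': array([-0.0334809 ,  0.00855758, -0.00018776]), 'width': 0.9957550858516308}
top {'intrinsics': array([[503.472502  ,   0.        , 280.37948948],
       [  0.        , 503.472502  , 211.4709637 ],
       [  0.        ,   0.        ,   1.        ]]), 'extrinsics': array([[ 0.01922872, -0.99596395,  0.08767027,  0.46222846],
       [-0.99971721, -0.02037988, -0.01225439, -0.01634612],
       [ 0.01399164, -0.08740984, -0.99607417,  0.80011869],
       [ 0.        ,  0.        ,  0.        ,  1.        ]])}
side {'intrinsics': array([[485.38884595,   0.        , 282.50221151],
       [  0.        , 485.38884595, 200.01238614],
       [  0.        ,   0.        ,   1.        ]]), 'extrinsics': array([[-0.80267645, -0.28918254,  0.5216167 ,  0.1831858 ],
       [-0.59586553,  0.42635767, -0.68056109,  0.44610624],
       [-0.0255889 , -0.85708377, -0.51454117,  0.40907443],
       [ 0.        ,  0.        ,  0.        ,  1.        ]])}
```

View pics/top0.png

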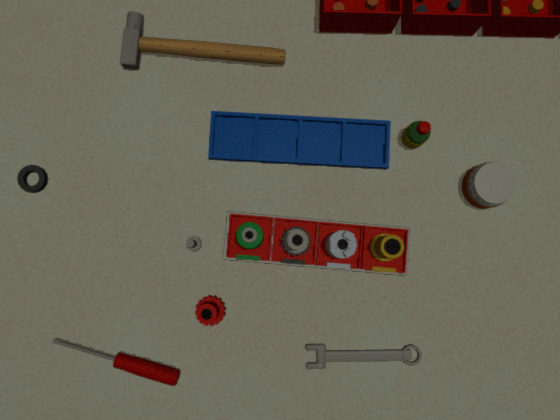

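View pics/side0.png

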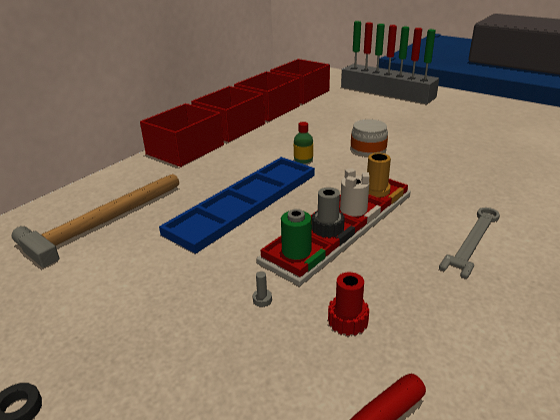

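The top view has +x up and +y left. The row on the rail from the left is roller (249,235), gear (296,240), coupling (342,243), bushing (387,246). The blue rack is at (300,140). The gear could be either the grey one in its dish at (296,240) or the red one at (210,310) on the table. The grey one fits, because it is steel and sits in the dish with the dark tag. I'll measure and confirm with a crop.

```bash
cat > h.py <<'E'
import numpy as np,cv2
from cell import arm
def ray(c,u,v,z):
    K,T=c["intrinsics"],c["extrinsics"]
    d=T[:3,:3]@np.linalg.inv(K)@np.array([u,v,1.]); o=T[:3,3]
    return (o+d*(z-o[2])/d[2])
E
python3 - <<'E'
from h import *
im=cv2.imread("pics/top0.png");c=arm.get_calibration("top")
hsv=cv2.cvtColor(im,cv2.COLOR_BGR2HSV)
def rect(m,z,box):
    mm=np.zeros_like(m);x0,y0,x1,y1=box;mm[y0:y1,x0:x1]=m[y0:y1,x0:x1]
    cs,_=cv2.findContours(mm,cv2.RETR_EXTERNAL,cv2.CHAIN_APPROX_NONE)
    k=max(cs,key=cv2.contourArea)[:,0]
    p=np.array([ray(c,u,v,z)[:2] for u,v in k],np.float32)
    (cx,cy),s,a=cv2.minAreaRect(p)
    return cx,cy,s,a
r=rect(cv2.inRange(hsv,(100,100,40),(125,255,255)),.016,(190,90,420,190));print("blue",r)
r2=rect(cv2.inRange(hsv,(0,150,50),(8,255,255))|cv2.inRange(hsv,(172,150,50),(180,255,255)),.022,(210,200,430,280));print("red",r2)
for n,(u,v) in dict(roller=(249,235),gear=(296,240),coup=(342,243),bush=(390,246)).items(): print(n,ray(c,u,v,.074).round(4))
print("bottle",ray(c,420,130,.06),"bin",ray(c,400,33,.06))
cv2.imwrite("pics/crop0.png",cv2.resize(im[195:335,180:420],None,fx=3.3,fy=3.3,interpolation=cv2.INTER_CUBIC))
E
```

```text
blue (0.6466150879859924, -0.05372706055641174, (0.2851521074771881, 0.07757227122783661), 88.08367156982422)
red (0.4809458255767822, -0.11825790256261826, (0.2071567177772522, 0.0673336386680603), 86.0687484741211)
roller [0.4912 0.0193 0.074 ]
gear [ 0.4853 -0.0486  0.074 ]
coup [ 0.4823 -0.115   0.074 ]
bush [ 0.4793 -0.1845  0.074 ]
bottle [ 0.65456456 -0.23291688  0.06      ] bin [ 0.80489654 -0.20300159  0.06      ]
```

View pics/crop0.png

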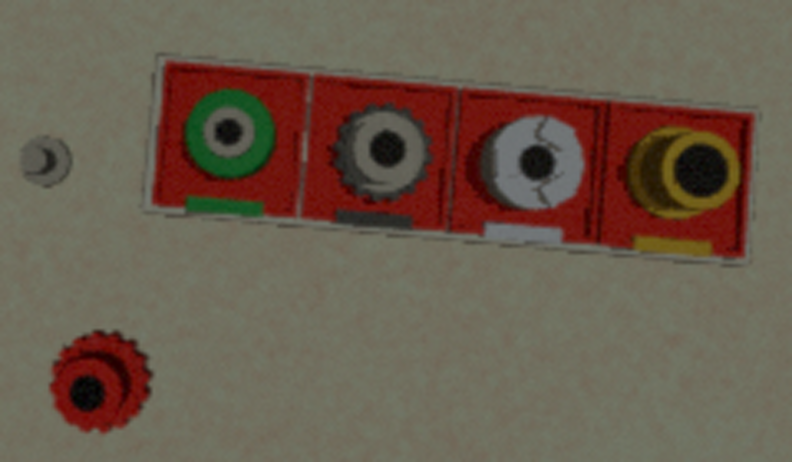

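The crop confirms it: the grey gear is in its dark-tagged dish, and the red look-alike stands apart at (210,310). The targets are roller→(.643,-.159), gear→(.645,-.089), coupling→(.648,-.019) and bushing→(.650,.051). I'll grip with the jaws across the row.

```bash
python3 -m crank '[[1,0.046,-0.081,0,-0.0815],[1,0.046,-0.081,0,-0.0815],[1,0.046,-0.081,0,-0.0815],[1,0.046,-0.081,0,-0.0815],[1,0.046,-0.081,0,-0.0815],[1,0.046,-0.081,0,-0.0815],[1,0.046,-0.081,0,-0.0815],[1,0.046,-0.081,0,-0.0815]]' 20; python3 -m crank '[[1,0.046,-0.081,0,-0.0815],[1,0.046,-0.081,0,-0.0815],[1,0.046,-0.081,0,-0.0815],[1,0.046,-0.081,0,-0.0815],[1,0.046,-0.081,0,-0.0815],[1,0.046,-0.081,0,-0.0815],[1,0.046,-0.081,0,-0.0815],[1,0.046,-0.081,0,-0.0815]]'
cat > s.py <<'E'
import sys
from h import *
from scipy.spatial.transform import Rotation as R
o=arm.observe();y=R.from_rotvec(o["ee_rot"]).as_matrix()[:,1]
print("t",round(o["clock"],2),o["position"].round(4),"jaw",round(np.degrees(np.arctan2(y[1],y[0])),1),"w",round(o["width"],3),"F",o["force"].round(1))
if len(sys.argv)>3: print("units",((np.array(list(map(float,sys.argv[1:4])))-o["position"])/.4).round(4))
E
python3 s.py .4912 .0192 .050
```

```text
clock: 0.77
position: [0.3075, 0.3431, 0.208]
ee_rot: [-1.431, -2.797, 0.0]
force: [1.4, 0.8, 0.4]
width: 1.002
clock: 1.43
position: [0.4547, 0.084, 0.2082]
ee_rot: [-2.284, -2.156, -0.0]
force: [1.3, 0.7, -0.1]
width: 1.004
t 1.43 [0.4547 0.084  0.2082] jaw -3.3 w 1.004 F [ 1.3  0.7 -0.1]
units [ 0.0913 -0.1621 -0.3954]
```

```bash
python3 -m crank '[[1,0.03,-0.054,-0.02,0],[1,0.03,-0.054,-0.02,0],[1,0.031,-0.054,-0.02,0],[1,0,0,-0.05,0],[1,0,0,-0.05,0],[1,0,0,0,0],[1,0,0,0,0],[1,0,0,0,0]]'
python3 - <<'E'
from h import *
c=arm.get_calibration("wrist");im=arm.get_image("wrist");cv2.imwrite("pics/w1.png",im[:,:,::-1])
def proj(p):
    T=np.linalg.inv(c["extrinsics"]);q=c["intrinsics"]@(T[:3,:3]@np.array(p)+T[:3,3]);return (q[:2]/q[2]).round(0)
for p in [(.4912,.0192,.074),(.4855,-.0509,.074),(.4808,-.116,.074),(.4787,-.1875,.074)]: print(proj(p))
E
python3 s.py .4912 .0192 .050
```

```text
clock: 2.1
position: [0.491, 0.0212, 0.1449]
ee_rot: [2.28, 2.161, 0.0]
force: [-0.5, -0.4, 0.0]
width: 1.003
[284. 220.]
[282. 302.]
[281. 370.]
[283. 436.]
t 2.15 [0.4913 0.0213 0.1452] jaw -3.0 w 0.998 F [0.2 1.4 0.6]
units [-0.0003 -0.0053 -0.2379]
```

View pics/w1.png

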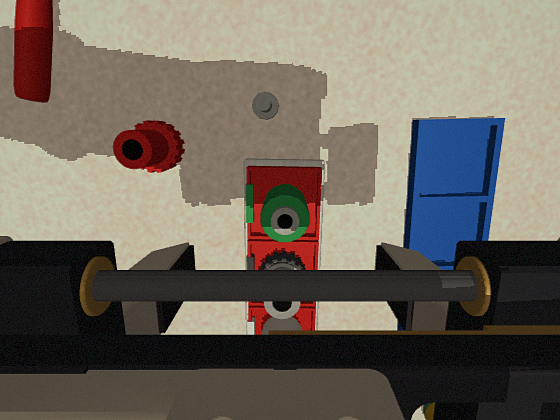

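The wrist view shows the roller's stub hole at (285,221) against a prediction of (284,220), and the gear's at (282,302), as predicted. The positions are confirmed, so I'll descend and grip.

```bash
python3 -m crank '[[1,0,-0.005,-0.06,0],[1,0,0,-0.06,0],[1,0,0,-0.06,0],[1,0,0,-0.04,0],[1,0,0,-0.018,0],[1,0,0,0,0],[0,0,0,0,0],[0,0,0,0,0]]' 20;  python3 -m crank '[[0,0,0,0,0],[0,0,0,0,0],[0,0,0,0,0],[0,0,0,0,0],[0,0,0,0,0],[0,0,0,0,0],[0,0,0,0,0],[0,0,0,0,0]]'; python3 s.py
```

```text
clock: 2.82
position: [0.4919, 0.0192, 0.0502]
ee_rot: [2.279, 2.161, 0.003]
force: [0.1, -0.4, 0.2]
width: 0.905
clock: 3.48
position: [0.4904, 0.019, 0.0496]
ee_rot: [-2.28, -2.16, 0.0]
force: [-13.5, 0.9, 28.8]
width: 0.327
t 3.48 [0.4904 0.019  0.0496] jaw -3.1 w 0.327 F [-13.5   0.9  28.8]
```

```bash
python3 s.py
python3 - <<'E'
from h import *
cv2.imwrite("pics/s2.png",cv2.resize(arm.get_image("side")[120:330,200:480,::-1],None,fx=2.8,fy=2.8,interpolation=cv2.INTER_CUBIC))
cv2.imwrite("pics/w2.png",arm.get_image("wrist")[:,:,::-1])
E
python3 s.py
```

```text
t 3.48 [0.4904 0.019  0.0496] jaw -3.1 w 0.327 F [-13.5   0.9  28.8]
t 3.58 [0.4907 0.019  0.0498] jaw -3.1 w 0.236 F [ 2.6 -0.3  3.6]
```

View pics/s2.png

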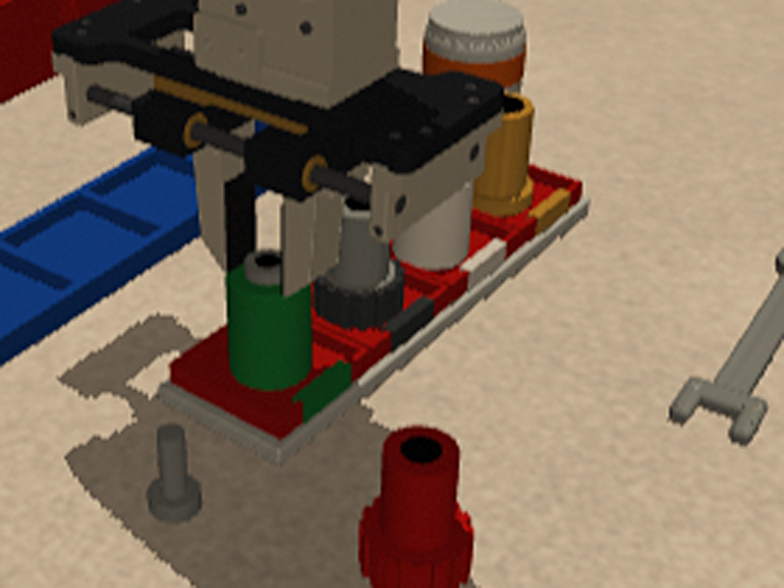

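View pics/w2.png

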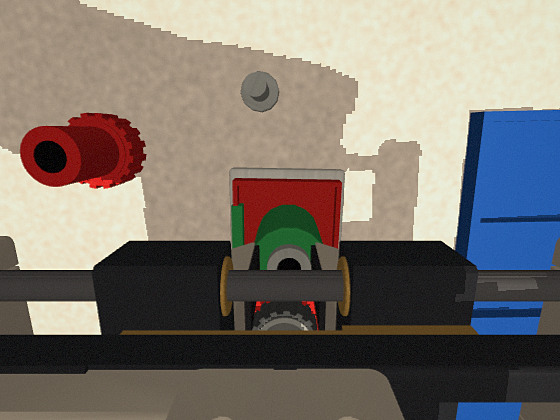

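Run:
```python
from h import *
P=arm.observe()["position"];print(P)
for n in("side","wrist"):
    c=arm.get_calibration(n)
    def proj(p):
        T=np.linalg.inv(c["extrinsics"]);q=c["intrinsics"]@(T[:3,:3]@np.array(p)+T[:3,3]);q=(q[:2]/q[2]);return ((q-[200,120])*2.8).round(0) if n=="side" else q.round(0)
    print(n,"tcp",proj(P),"tip",proj(P-[0,0,.017]),"nearfinger tip",proj(P-[.015,0,.017]),"roller top",proj((.4912,.0192,.074)),"roller base",proj((.4912,.0192,.014)), "top y-20",proj((.4912,-.001,.068)))
cv2.imwrite("pics/w2c.png",cv2.resize(cv2.imread("pics/w2.png")[190:345,210:370],None,fx=3.7,fy=3.7,interpolation=cv2.INTER_CUBIC))
```

```text
[0.49067207 0.0189653  0.04976369]
side tcp [267. 303.] tip [268. 333.] nearfinger tip [294. 343.] roller top [265. 259.] roller base [267. 364.] top y-20 [290. 251.]
wrist tcp [283. 250.] tip [284. 240.] nearfinger tip [259. 241.] roller top [284. 267.] roller base [284. 231.] top y-20 [286. 298.]
```

View pics/w2c.png

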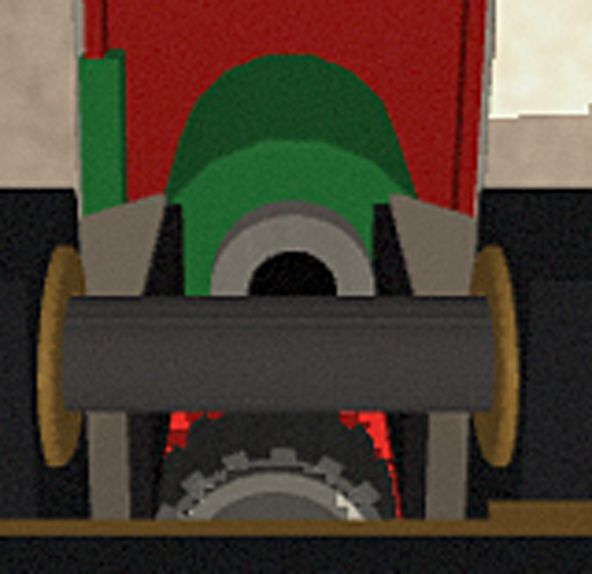

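```bash
python3 -m crank '[[0,0,0,0,0],[0,0,0,0,0],[0,0,0,0,0],[0,0,0,0,0],[0,0,0,0,0],[0,0,0,0,0],[0,0,0,0,0],[0,0,0,0,0]]'; python3 s.py
python3 - <<'E'
from h import *
cv2.imwrite("pics/s3.png",cv2.resize(arm.get_image("side")[150:290,240:400,::-1],None,fx=4,fy=4,interpolation=cv2.INTER_CUBIC))
E
```

```text
clock: 4.25
position: [0.4911, 0.019, 0.0497]
ee_rot: [2.28, 2.161, 0.001]
force: [-3.3, -0.2, 13.4]
width: 0.222
t 4.25 [0.4911 0.019  0.0497] jaw -3.1 w 0.222 F [-3.3 -0.2 13.4]
```

View pics/s3.png

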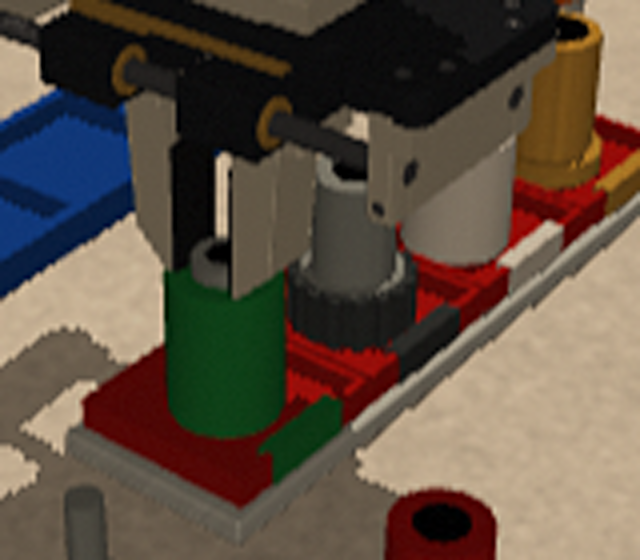

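```bash
python3 -m crank '[[1,0,0,0,0],[1,0,0,0,0],[1,0,0,0,0],[1,0,0,0,0],[1,0,0,0,0],[1,0,0,0,0],[1,0,0,0,0],[1,0,0,0,0]]'; python3 s.py
python3 - <<'E'
from h import *
cv2.imwrite("pics/s4.png",cv2.resize(arm.get_image("side")[120:290,200:400,::-1],None,fx=3.5,fy=3.5,interpolation=cv2.INTER_CUBIC))
c=arm.get_calibration("side");P=arm.observe()["position"]
def proj(p):
        T=np.linalg.inv(c["extrinsics"]);q=c["intrinsics"]@(T[:3,:3]@np.array(p)+T[:3,3]);q=(q[:2]/q[2]);return ((q-[200,120])*3.5).round(0)
for dx in(-.046,.046): print(dx,proj(P+[dx,0,-.017]),proj(P+[dx,0,.015]))
E
```

```text
clock: 4.97
position: [0.4904, 0.019, 0.0487]
ee_rot: [-2.28, -2.161, 0.001]
force: [-0.3, 0.4, 0.6]
width: 0.753
t 4.97 [0.4904 0.019  0.0487] jaw -3.1 w 0.753 F [-0.3  0.4  0.6]
-0.046 [438. 460.] [440. 388.]
0.046 [240. 379.] [236. 311.]
```

View pics/s4.png

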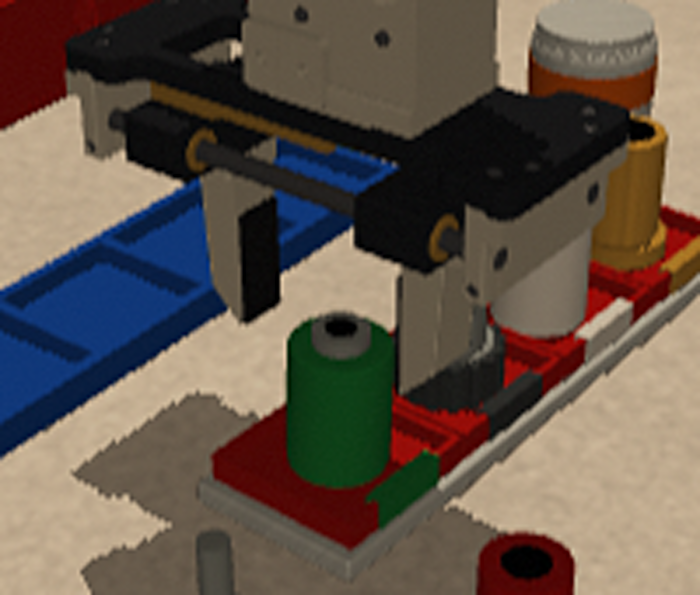

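Run:
```python
from h import *
im=arm.get_image("wrist");cv2.imwrite("pics/w5.png",im[:,:,::-1]);
c=arm.get_calibration("wrist");print(c, arm.observe()["position"])
```

```text
{'intrinsics': array([[332.36687033,   0.        , 284.67552206],
       [  0.        , 332.36687033, 213.40716212],
       [  0.        ,   0.        ,   1.        ]]), 'extrinsics': array([[ 9.98552973e-01, -5.20299832e-02, -1.35955884e-02,
         4.94726899e-01],
       [-5.37762143e-02, -9.67414309e-01, -2.47422057e-01,
         8.50952898e-02],
       [-2.79201298e-04,  2.47795150e-01, -9.68812410e-01,
         2.24706038e-01],
       [ 0.00000000e+00,  0.00000000e+00,  0.00000000e+00,
         1.00000000e+00]])} [0.49043758 0.01900112 0.04872733]
```

View pics/w5.png

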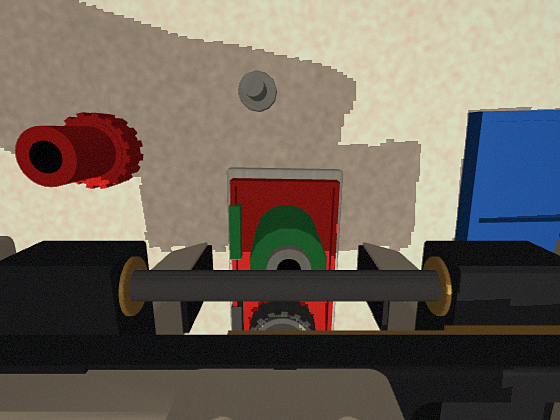

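The side and wrist views agree that the fingertips are at z≈0.064, about 14 mm above the reported TCP rather than 17 mm below it. The first close therefore only pinched the stub. The roller is unharmed and still in its place. I'll grip about 30 mm lower in reported z and check as I go.

```bash
python3 -m crank '[[1,0,0,0,0],[1,0,0,-0.025,0],[1,0,0,-0.025,0],[1,0,0,-0.02,0],[1,0,0,0,0],[1,0,0,0,0],[1,0,0,0,0],[1,0,0,0,0]]' 20;python3 s.py
python3 - <<'E'
from h import *
cv2.imwrite("pics/s5.png",cv2.resize(arm.get_image("side")[120:290,200:400,::-1],None,fx=3.5,fy=3.5,interpolation=cv2.INTER_CUBIC))
E
```

```text
clock: 5.73
position: [0.491, 0.0189, 0.0211]
ee_rot: [2.28, 2.161, 0.0]
force: [-0.3, -0.0, -0.8]
width: 0.999
t 5.73 [0.491  0.0189 0.0211] jaw -3.1 w 0.999 F [-0.3 -0.  -0.8]
```

View pics/s5.png

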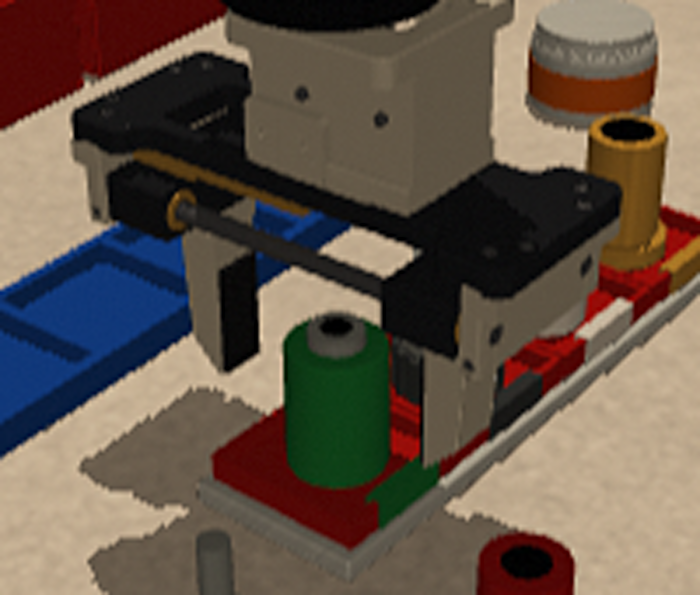

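The fingertips are now well down beside the roller: near tip (425,465), far tip (235,370). Closing.

```bash
python3 -m crank '[[0,0,0,0,0],[0,0,0,0,0],[0,0,0,0,0],[0,0,0,0,0],[0,0,0,0,0],[0,0,0,0,0],[0,0,0,0,0],[0,0,0,0,0]]' 20;python3 -m crank '[[0,0,0,0,0],[0,0,0,0,0],[0,0,0,0,0],[0,0,0,0,0],[0,0,0,0.02,0],[0,0,0,0.04,0],[0,0,0,0.04,0],[0,0,0,0,0]]' 20;python3 s.py
python3 - <<'E'
from h import *
cv2.imwrite("pics/s6.png",cv2.resize(arm.get_image("side")[120:290,200:400,::-1],None,fx=3.5,fy=3.5,interpolation=cv2.INTER_CUBIC))
E
python3 s.py .6431 -.1586 .1
```

```text
clock: 6.45
position: [0.4908, 0.019, 0.0209]
ee_rot: [2.28, 2.161, 0.0]
force: [-0.0, 0.3, -0.8]
width: 0.468
clock: 7.12
position: [0.4922, 0.0189, 0.0635]
ee_rot: [2.279, 2.159, 0.004]
force: [0.6, -0.1, -1.6]
width: 0.431
t 7.12 [0.4922 0.0189 0.0635] jaw -3.1 w 0.431 F [ 0.6 -0.1 -1.6]
t 7.17 [0.4918 0.0191 0.0623] jaw -3.1 w 0.432 F [ 0.7 -0.4 -1.8]
units [ 0.3783 -0.4443  0.0943]
```

View pics/s6.png

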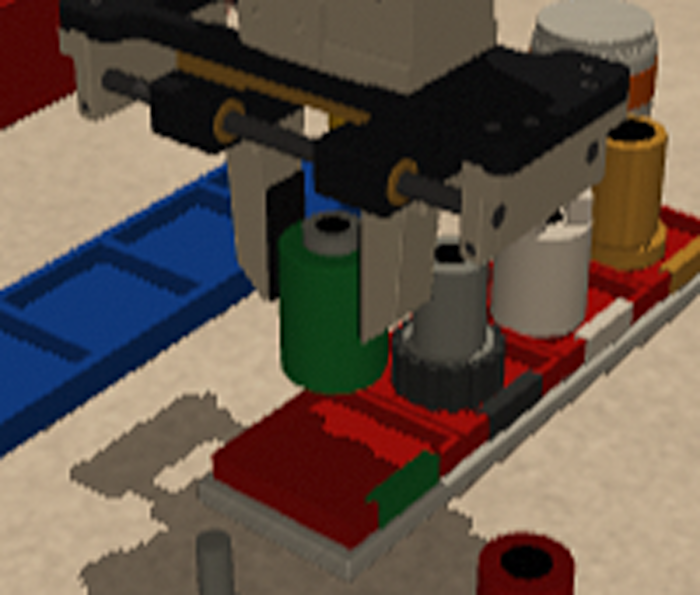

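The roller is held (width 0.432, about 40 mm) and lifted clear. I'll carry it over the rightmost pocket.

```bash
python3 -m crank '[[0,0,0,0.05,0],[0,0,0,0.044,0],[0,0.054,-0.0635,0,0],[0,0.054,-0.0635,0,0],[0,0.054,-0.0635,0,0],[0,0.054,-0.0635,0,0],[0,0.054,-0.0635,0,0],[0,0.054,-0.0635,0,0]]';python3 -m crank '[[0,0.054,-0.0635,0,0],[0,0,0,0,0],[0,0,0,-0.03,0],[0,0,0,-0.03,0],[0,0,0,-0.03,0],[0,0,0,0,0],[0,0,0,0,0],[0,0,0,0,0]]'; python3 s.py .6431 -.1586 .0135
python3 - <<'E'
from h import *
cv2.imwrite("pics/t7.png",arm.get_image("top")[80:290,150:450,::-1].repeat(2,0).repeat(2,1))
E
```

```text
clock: 7.83
position: [0.6207, -0.1344, 0.0975]
ee_rot: [-2.279, -2.161, 0.001]
force: [0.3, 0.4, -1.3]
width: 0.429
clock: 8.5
position: [0.6418, -0.1581, 0.0625]
ee_rot: [-2.279, -2.162, 0.0]
force: [0.1, 0.1, -1.1]
width: 0.432
t 8.5 [ 0.6418 -0.1581  0.0625] jaw -3.0 w 0.432 F [ 0.1  0.1 -1.1]
units [ 0.0032 -0.0014 -0.1225]
```

View pics/t7.png

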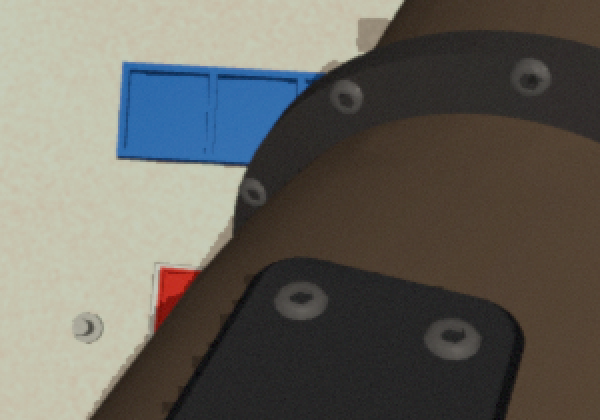

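The top view is blocked by the forearm, so I'll lower by the numbers and watch the force.

```bash
python3 -m crank '[[0,0.003,-0.001,-0.04,0],[0,0,0,-0.04,0],[0,0,0,-0.02,0],[0,0,0,-0.012,0],[0,0,0,-0.008,0],[0,0,0,0,0],[0,0,0,0,0],[0,0,0,0,0]]'; python3 s.py .6431 -.1586 .0135
python3 - <<'E'
from h import *
cv2.imwrite("pics/s8.png",cv2.resize(arm.get_image("side")[100:270,200:400,::-1],None,fx=3.5,fy=3.5,interpolation=cv2.INTER_CUBIC))
E
```

```text
clock: 9.22
position: [0.6437, -0.1594, 0.0153]
ee_rot: [2.28, 2.16, 0.001]
force: [0.2, -0.5, -2.6]
width: 0.434
t 9.22 [ 0.6437 -0.1594  0.0153] jaw -3.1 w 0.434 F [ 0.2 -0.5 -2.6]
units [-0.0014  0.002  -0.0045]
```

View pics/s8.png

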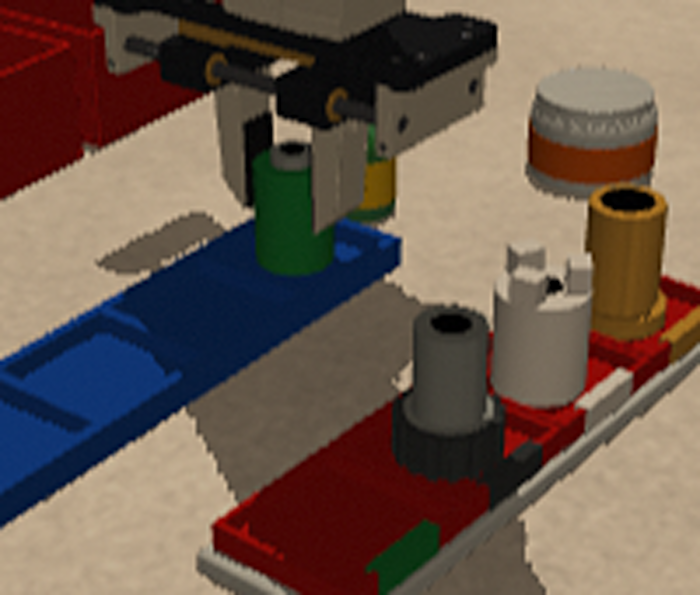

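```bash
python3 -m crank '[[0,0,0,-0.004,0],[0,0,0,0,0],[0,0,0,0,0],[1,0,0,0,0],[1,0,0,0,0],[1,0,0,0,0],[1,0,0,0,0],[1,0,0,0,0]]'; python3 -m crank '[[1,0,0,0,0],[1,0,0,0,0],[1,0,0,0.03,0],[1,0,0,0.06,0],[1,0,0,0.08,0],[1,0,0,0.08,0],[1,0,0,0,0],[1,0,0,0,0]]'; python3 s.py .4855 -.0509 .1
python3 - <<'E'
from h import *
cv2.imwrite("pics/s9.png",cv2.resize(arm.get_image("side")[100:270,200:400,::-1],None,fx=3.5,fy=3.5,interpolation=cv2.INTER_CUBIC))
E
```

```text
clock: 9.93
position: [0.6432, -0.1592, 0.013]
ee_rot: [2.28, 2.161, 0.0]
force: [-0.1, -0.0, -0.3]
width: 0.745
clock: 10.6
position: [0.6447, -0.1598, 0.116]
ee_rot: [2.278, 2.158, 0.005]
force: [0.2, -0.3, -1.2]
width: 1.005
t 10.6 [ 0.6447 -0.1598  0.116 ] jaw -3.1 w 1.005 F [ 0.2 -0.3 -1.2]
units [-0.3981  0.2722 -0.04  ]
```

View pics/s9.png

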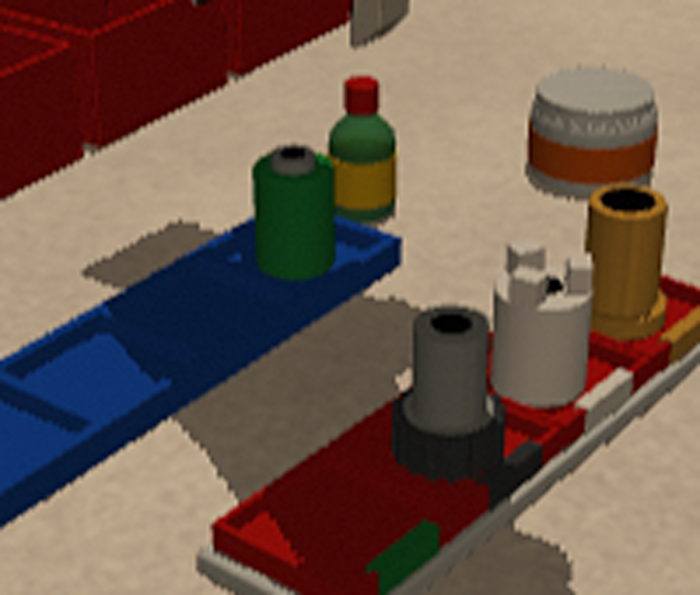

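The roller is upright in the rightmost pocket. The gear is next, gripped higher on the hub at z_rep 0.027.

```bash
python3 -m crank '[[1,-0.057,0.039,0,0],[1,-0.057,0.039,0,0],[1,-0.057,0.039,0,0],[1,-0.057,0.039,0,0],[1,-0.057,0.039,0,0],[1,-0.057,0.039,0,0],[1,-0.056,0.038,0,0],[1,0,0,0,0]]'; python3 -m crank '[[1,0,0,-0.05,0],[1,0,0,-0.05,0],[1,0,0,-0.05,0],[1,0,0,-0.04,0],[1,0,0,-0.02,0],[1,0,0,0,0],[1,0,0,0,0],[1,0,0,0,0]]' 25;  python3 s.py .4855 -.0509 .027
python3 - <<'E'
from h import *
cv2.imwrite("pics/s10.png",cv2.resize(arm.get_image("side")[100:270,220:420,::-1],None,fx=3.5,fy=3.5,interpolation=cv2.INTER_CUBIC))
cv2.imwrite("pics/w10.png",arm.get_image("wrist")[:,:,::-1])
E
```

```text
clock: 11.32
position: [0.4783, -0.0472, 0.1114]
ee_rot: [-2.273, -2.16, 0.005]
force: [-0.2, -0.8, -0.5]
width: 1.0
clock: 11.98
position: [0.4844, -0.0506, 0.0295]
ee_rot: [2.28, 2.16, 0.001]
force: [-0.1, 0.8, 0.0]
width: 0.999
t 11.98 [ 0.4844 -0.0506  0.0295] jaw -3.1 w 0.999 F [-0.1  0.8  0. ]
units [ 0.0027 -0.0007 -0.0062]
```

View pics/s10.png

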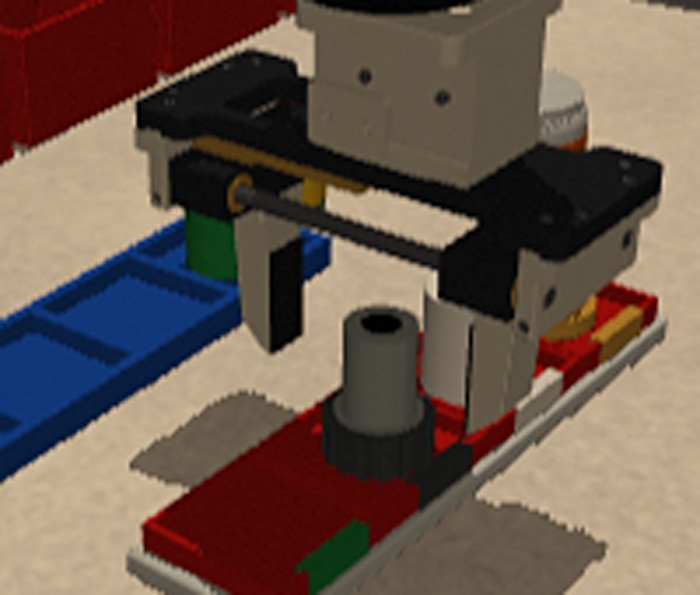

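View pics/w10.png

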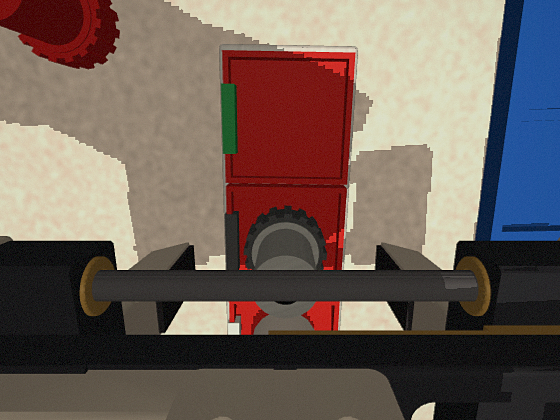

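The side and wrist views show the steel hub centred between the pads, with its hole at about (286,300) and the tips above the toothed disc. Closing and lifting.

```bash
python3 -m crank '[[0,0,0,0,0],[0,0,0,0,0],[0,0,0,0,0],[0,0,0,0,0],[0,0,0,0,0],[0,0,0,0,0],[0,0,0,0,0],[0,0,0,0,0]]' 25;python3 -m crank '[[0,0,0,0,0],[0,0,0,0,0],[0,0,0,0,0],[0,0,0,0,0],[0,0,0,0,0],[0,0,0,0,0],[0,0,0,0,0],[0,0,0,0,0]]';python3 s.py;python3 -m crank '[[0,0,0,0.02,0],[0,0,0,0.04,0],[0,0,0,0.05,0],[0,0,0,0.05,0],[0,0,0,0.03,0],[0,0,0,0,0],[0,0,0,0,0],[0,0,0,0,0]]'; python3 s.py .6454 -.0887 .1
python3 - <<'E'
from h import *
cv2.imwrite("pics/s11.png",cv2.resize(arm.get_image("side")[100:270,220:420,::-1],None,fx=3.5,fy=3.5,interpolation=cv2.INTER_CUBIC))
E
```

```text
clock: 12.75
position: [0.484, -0.0504, 0.0289]
ee_rot: [2.28, 2.161, -0.0]
force: [0.2, -0.1, -0.0]
width: 0.468
clock: 13.42
position: [0.4841, -0.0505, 0.029]
ee_rot: [2.28, 2.161, 0.0]
force: [0.6, -1.0, -0.6]
width: 0.324
t 13.42 [ 0.4841 -0.0505  0.029 ] jaw -3.1 w 0.324 F [ 0.6 -1.  -0.6]
clock: 14.08
position: [0.4832, -0.0502, 0.1043]
ee_rot: [-2.279, -2.161, 0.001]
force: [0.3, -0.0, -1.7]
width: 0.319
t 14.08 [ 0.4832 -0.0502  0.1043] jaw -3.1 w 0.319 F [ 0.3 -0.  -1.7]
units [ 0.4055 -0.0963 -0.0108]
```

View pics/s11.png

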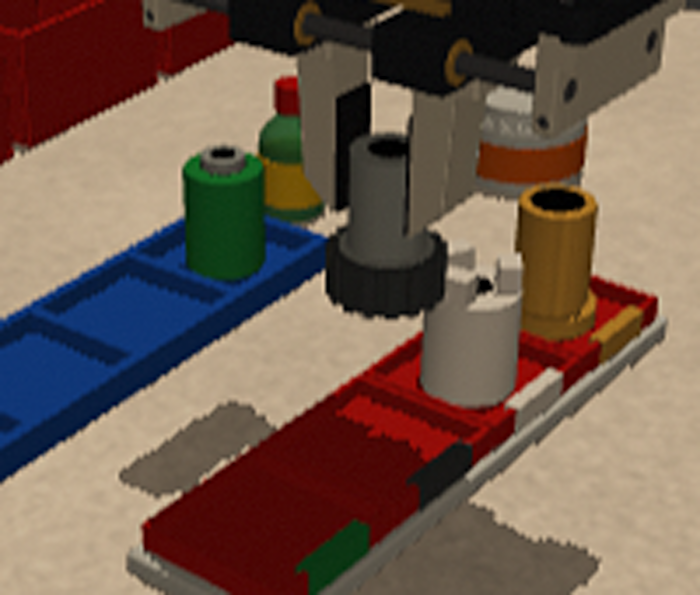

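```bash
python3 -m crank '[[0,0.067,-0.016,0,0],[0,0.067,-0.016,0,0],[0,0.067,-0.016,0,0],[0,0.067,-0.016,0,0],[0,0.067,-0.016,0,0],[0,0.068,-0.016,0,0],[0,0,0,0,0],[0,0,0,0,0]]'; python3 -m crank '[[0,0.002,0,-0.05,0],[0,0,0,-0.05,0],[0,0,0,-0.04,0],[0,0,0,-0.03,0],[0,0,0,-0.02,0],[0,0,0,-0.01,0],[0,0,0,0,0],[0,0,0,0,0]]'; python3 s.py .6454 -.0887 .021
python3 - <<'E'
from h import *
cv2.imwrite("pics/s12.png",cv2.resize(arm.get_image("side")[100:270,180:380,::-1],None,fx=3.5,fy=3.5,interpolation=cv2.INTER_CUBIC))
E
```

```text
clock: 14.8
position: [0.6452, -0.0894, 0.103]
ee_rot: [-2.28, -2.16, 0.003]
force: [-0.6, 0.1, -2.4]
width: 0.323
clock: 15.47
position: [0.6462, -0.0889, 0.0254]
ee_rot: [2.28, 2.161, 0.0]
force: [-0.2, 0.5, -2.4]
width: 0.317
t 15.47 [ 0.6462 -0.0889  0.0254] jaw -3.1 w 0.317 F [-0.2  0.5 -2.4]
units [-0.002   0.0006 -0.011 ]
```

View pics/s12.png

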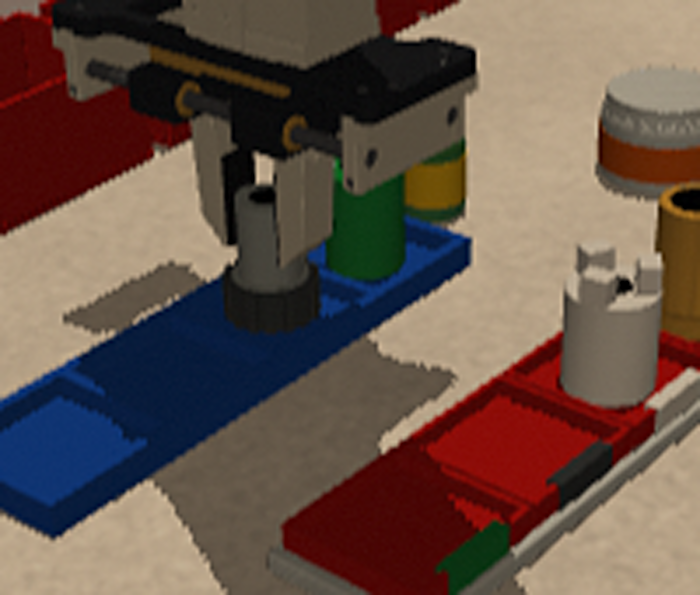

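```bash
python3 -m crank '[[0,0,0,-0.006,0],[0,0,0,-0.005,0],[0,0,0,0,0],[1,0,0,0,0],[1,0,0,0,0],[1,0,0,0,0],[1,0,0,0,0],[1,0,0,0,0]]'; python3 -m crank '[[1,0,0,0,0],[1,0,0,0,0],[1,0,0,0.03,0],[1,0,0,0.06,0],[1,0,0,0.08,0],[1,0,0,0.07,0],[1,0,0,0,0],[1,0,0,0,0]]'; python3 s.py .4808 -.116 .115
python3 - <<'E'
from h import *
cv2.imwrite("pics/s13.png",cv2.resize(arm.get_image("side")[100:270,180:380,::-1],None,fx=3.5,fy=3.5,interpolation=cv2.INTER_CUBIC))
E
```

```text
clock: 16.18
position: [0.646, -0.0888, 0.0206]
ee_rot: [2.28, 2.161, 0.0]
force: [0.4, 0.1, 0.5]
width: 0.632
clock: 16.85
position: [0.6474, -0.0892, 0.1193]
ee_rot: [2.278, 2.159, 0.005]
force: [-0.6, -0.1, -0.0]
width: 0.999
t 16.85 [ 0.6474 -0.0892  0.1193] jaw -3.1 w 0.999 F [-0.6 -0.1 -0. ]
units [-0.4165 -0.0671 -0.0108]
```

View pics/s13.png

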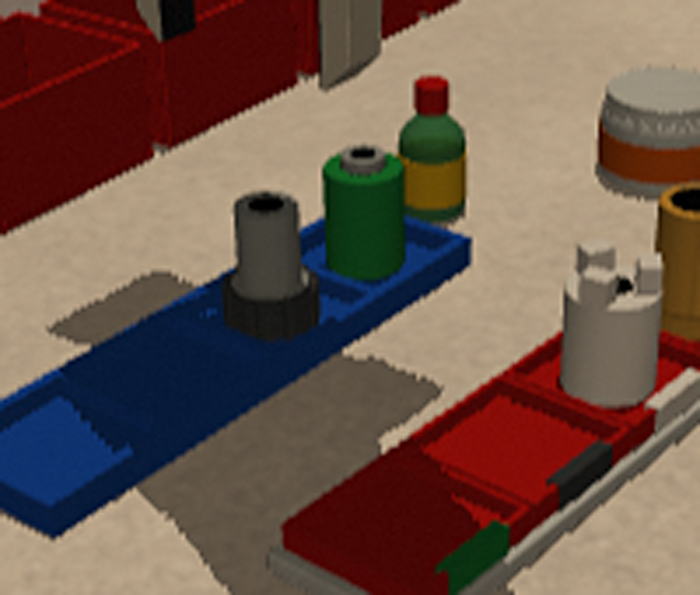

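The gear is seated in the second pocket from the right. Next is the coupling.

```bash
python3 -m crank '[[1,-0.06,-0.01,0,0],[1,-0.06,-0.01,0,0],[1,-0.06,-0.01,0,0],[1,-0.06,-0.01,0,0],[1,-0.06,-0.01,0,0],[1,-0.06,-0.01,0,0],[1,-0.056,-0.007,0,0],[1,0,0,0,0]]'; python3 -m crank '[[1,0,0,-0.04,0],[1,0,0,-0.05,0],[1,0,0,-0.05,0],[1,0,0,-0.03,0],[1,0,0,0,0],[1,0,0,0,0],[1,0,0,0,0],[1,0,0,0,0]]' 25;  python3 s.py .4808 -.116 .021
python3 - <<'E'
from h import *
c=arm.get_calibration("wrist")
cv2.imwrite("pics/w14.png",arm.get_image("wrist")[:,:,::-1])
T=np.linalg.inv(c["extrinsics"]);q=c["intrinsics"]@(T[:3,:3]@np.array([.4808,-.116,.074])+T[:3,3]);print(q[:2]/q[2])
E
```

```text
clock: 17.57
position: [0.4739, -0.1161, 0.1154]
ee_rot: [-2.28, -2.155, 0.005]
force: [-0.1, -0.6, -0.5]
width: 1.001
clock: 18.23
position: [0.4802, -0.1157, 0.0492]
ee_rot: [2.279, 2.161, 0.001]
force: [-0.4, -0.1, 0.5]
width: 1.0
t 18.23 [ 0.4802 -0.1157  0.0492] jaw -3.1 w 1.0 F [-0.4 -0.1  0.5]
units [ 0.0015 -0.0007 -0.0706]
[284.65613132 268.36700984]
```

View pics/w14.png

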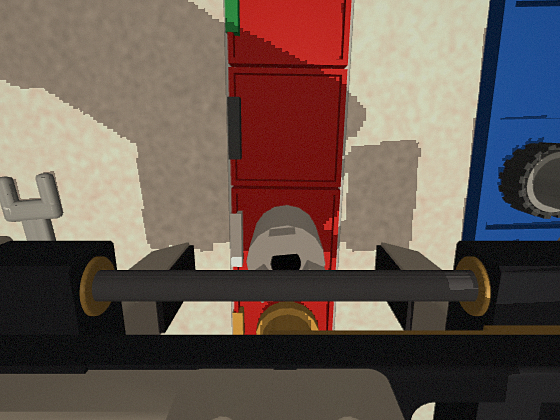

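The coupling is centred between the fingers, with its hole at (286,262). Descend, close, then lift.

```bash
python3 -m crank '[[1,0.0015,0,-0.035,0],[1,0,0,-0.025,0],[1,0,0,-0.01,0],[1,0,0,0,0],[0,0,0,0,0],[0,0,0,0,0],[0,0,0,0,0],[0,0,0,0,0]]' 25;python3 -m crank '[[0,0,0,0,0],[0,0,0,0,0],[0,0,0,0,0],[0,0,0,0,0],[0,0,0,0,0],[0,0,0,0,0],[0,0,0,0,0],[0,0,0,0,0]]';python3 s.py;python3 -m crank '[[0,0,0,0.02,0],[0,0,0,0.04,0],[0,0,0,0.05,0],[0,0,0,0.05,0],[0,0,0,0.03,0],[0,0,0,0.015,0],[0,0,0,0,0],[0,0,0,0,0]]'; python3 s.py .6478 -.0187 .1
python3 - <<'E'
from h import *
cv2.imwrite("pics/s15.png",cv2.resize(arm.get_image("side")[80:250,220:420,::-1],None,fx=3.5,fy=3.5,interpolation=cv2.INTER_CUBIC))
E
```

```text
clock: 18.95
position: [0.4805, -0.1157, 0.0209]
ee_rot: [2.28, 2.161, 0.001]
force: [0.5, 0.7, -0.7]
width: 0.762
clock: 19.62
position: [0.4803, -0.1156, 0.0206]
ee_rot: [2.28, 2.161, 0.0]
force: [-0.3, -0.9, 1.3]
width: 0.45
t 19.62 [ 0.4803 -0.1156  0.0206] jaw -3.1 w 0.45 F [-0.3 -0.9  1.3]
clock: 20.28
position: [0.4799, -0.1154, 0.1024]
ee_rot: [-2.28, -2.161, -0.0]
force: [0.2, -0.3, -2.3]
width: 0.453
t 20.28 [ 0.4799 -0.1154  0.1024] jaw -3.1 w 0.453 F [ 0.2 -0.3 -2.3]
units [ 0.4197  0.2416 -0.006 ]
```

View pics/s15.png

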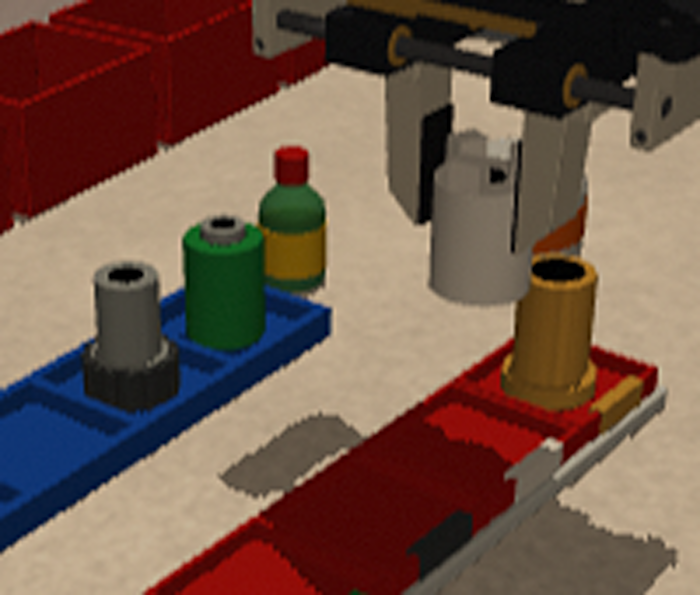

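```bash
python3 -m crank '[[0,0.06,0.0345,0,0],[0,0.06,0.0345,0,0],[0,0.06,0.0345,0,0],[0,0.06,0.0345,0,0],[0,0.06,0.0345,0,0],[0,0.06,0.0345,0,0],[0,0.06,0.0345,0,0],[0,0,0,0,0]]'; python3 -m crank '[[0,0,0,-0.05,0],[0,0,0,-0.05,0],[0,0,0,-0.05,0],[0,0,0,-0.03,0],[0,0,0,-0.02,0],[0,0,0,-0.01,0],[0,0,0,0,0],[0,0,0,0,0]]'; python3 s.py .6478 -.0187 .013
python3 - <<'E'
from h import *
cv2.imwrite("pics/s16.png",cv2.resize(arm.get_image("side")[100:270,150:350,::-1],None,fx=3.5,fy=3.5,interpolation=cv2.INTER_CUBIC))
E
```

```text
clock: 21.0
position: [0.6517, -0.0141, 0.1005]
ee_rot: [-2.274, -2.167, -0.002]
force: [-0.1, 0.9, -2.4]
width: 0.452
clock: 21.67
position: [0.6486, -0.0192, 0.019]
ee_rot: [2.28, 2.16, 0.001]
force: [-0.2, 0.3, -2.5]
width: 0.451
t 21.67 [ 0.6486 -0.0192  0.019 ] jaw -3.1 w 0.451 F [-0.2  0.3 -2.5]
units [-0.002   0.0013 -0.0151]
```

View pics/s16.png

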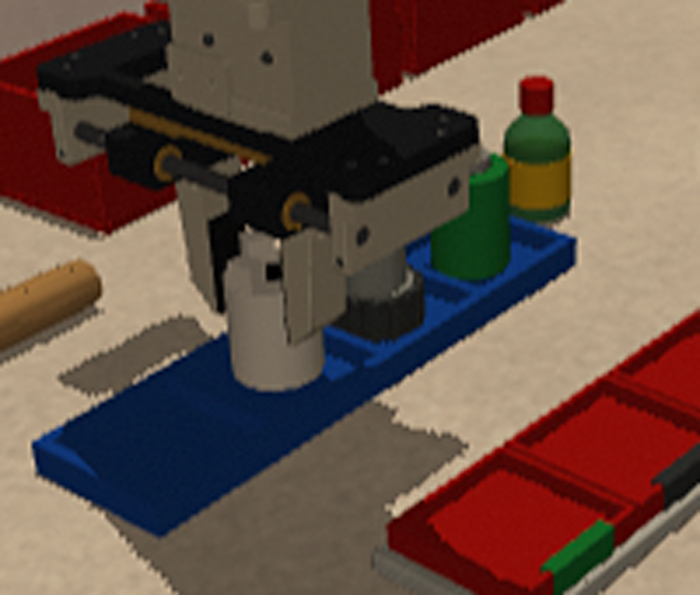

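```bash
python3 -m crank '[[0,0,0,-0.008,0],[0,0,0,-0.007,0],[0,0,0,0,0],[1,0,0,0,0],[1,0,0,0,0],[1,0,0,0,0],[1,0,0,0,0],[1,0,0,0,0]]'; python3 -m crank '[[1,0,0,0,0],[1,0,0,0,0],[1,0,0,0.03,0],[1,0,0,0.06,0],[1,0,0,0.08,0],[1,0,0,0.08,0],[1,0,0,0.02,0],[1,0,0,0,0]]'; python3 s.py .4787 -.1875 .12
python3 - <<'E'
from h import *
cv2.imwrite("pics/s17.png",cv2.resize(arm.get_image("side")[100:270,150:350,::-1],None,fx=3.5,fy=3.5,interpolation=cv2.INTER_CUBIC))
E
```

```text
clock: 22.38
position: [0.6483, -0.019, 0.0127]
ee_rot: [2.28, 2.161, 0.0]
force: [-0.1, -0.4, -1.3]
width: 0.76
clock: 23.05
position: [0.6503, -0.0194, 0.1246]
ee_rot: [2.278, 2.158, 0.007]
force: [-0.6, -0.3, -0.5]
width: 0.999
t 23.05 [ 0.6503 -0.0194  0.1246] jaw -3.1 w 0.999 F [-0.6 -0.3 -0.5]
units [-0.429  -0.4202 -0.0114]
```

View pics/s17.png

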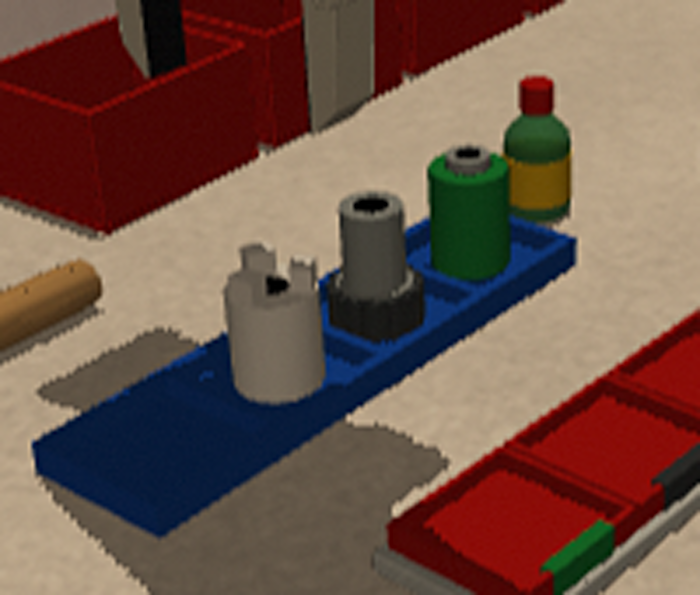

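The coupling is seated. Last is the bushing.

```bash
python3 -m crank '[[1,-0.0535,-0.0525,0,0],[1,-0.0535,-0.0525,0,0],[1,-0.0535,-0.0525,0,0],[1,-0.0535,-0.0525,0,0],[1,-0.0535,-0.0525,0,0],[1,-0.0535,-0.0525,0,0],[1,-0.0535,-0.0525,0,0],[1,-0.0535,-0.0525,0,0]]'; python3 -m crank '[[1,0,0,0,0],[1,0,0,-0.02,0],[1,0,0,-0.05,0],[1,0,0,-0.05,0],[1,0,0,-0.04,0],[1,0,0,-0.02,0],[1,0,0,0,0],[1,0,0,0,0]]' 25;  python3 s.py .4787 -.1875 .022
python3 - <<'E'
from h import *
c=arm.get_calibration("wrist")
cv2.imwrite("pics/w18.png",arm.get_image("wrist")[:,:,::-1])
T=np.linalg.inv(c["extrinsics"]);q=c["intrinsics"]@(T[:3,:3]@np.array([.4787,-.1875,.074])+T[:3,3]);print(q[:2]/q[2])
E
```

```text
clock: 23.77
position: [0.4748, -0.1873, 0.1194]
ee_rot: [-2.279, -2.16, 0.002]
force: [-0.8, -0.5, -0.6]
width: 0.996
clock: 24.43
position: [0.4769, -0.1865, 0.0479]
ee_rot: [-2.279, -2.161, 0.002]
force: [0.0, -1.9, -0.1]
width: 1.001
t 24.43 [ 0.4769 -0.1865  0.0479] jaw -3.0 w 1.001 F [ 0.  -1.9 -0.1]
units [ 0.0046 -0.0025 -0.0649]
[287.07100593 270.6859753 ]
```

View pics/w18.png

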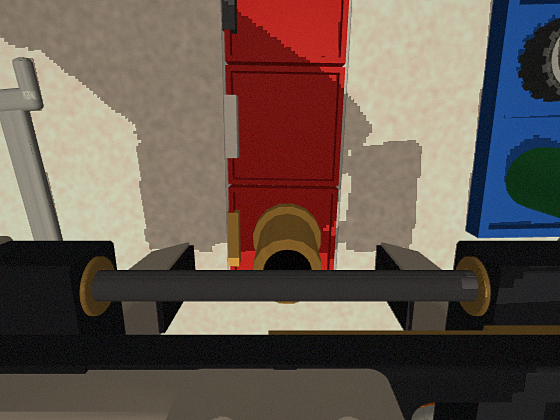

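The bushing's bore is at (288,270), as predicted. Grip and lift.

```bash
python3 -m crank '[[1,0.004,-0.002,-0.03,0],[1,0,0,-0.025,0],[1,0,0,-0.01,0],[1,0,0,0,0],[0,0,0,0,0],[0,0,0,0,0],[0,0,0,0,0],[0,0,0,0,0]]' 25;python3 -m crank '[[0,0,0,0,0],[0,0,0,0,0],[0,0,0,0,0],[0,0,0,0,0],[0,0,0,0,0],[0,0,0,0,0],[0,0,0,0,0],[0,0,0,0,0]]';python3 s.py;python3 -m crank '[[0,0,0,0,0],[0,0,0,0.02,0],[0,0,0,0.04,0],[0,0,0,0.05,0],[0,0,0,0.05,0],[0,0,0,0.03,0],[0,0,0,0.015,0],[0,0,0,0,0]]'; python3 s.py .6501 .0512 .1
python3 - <<'E'
from h import *
cv2.imwrite("pics/s19.png",cv2.resize(arm.get_image("side")[50:220,250:450,::-1],None,fx=3.5,fy=3.5,interpolation=cv2.INTER_CUBIC))
E
```

```text
clock: 25.15
position: [0.4788, -0.1879, 0.0228]
ee_rot: [2.28, 2.161, 0.001]
force: [0.4, 0.8, -0.4]
width: 0.758
clock: 25.82
position: [0.4785, -0.1878, 0.0225]
ee_rot: [-2.28, -2.161, 0.0]
force: [-0.1, 0.1, 1.4]
width: 0.375
t 25.82 [ 0.4785 -0.1878  0.0225] jaw -3.1 w 0.375 F [-0.1  0.1  1.4]
clock: 26.48
position: [0.4793, -0.1879, 0.1058]
ee_rot: [2.279, 2.16, 0.002]
force: [0.3, -0.1, -3.5]
width: 0.375
t 26.48 [ 0.4793 -0.1879  0.1058] jaw -3.1 w 0.375 F [ 0.3 -0.1 -3.5]
units [ 0.427   0.5978 -0.0145]
```

View pics/s19.png

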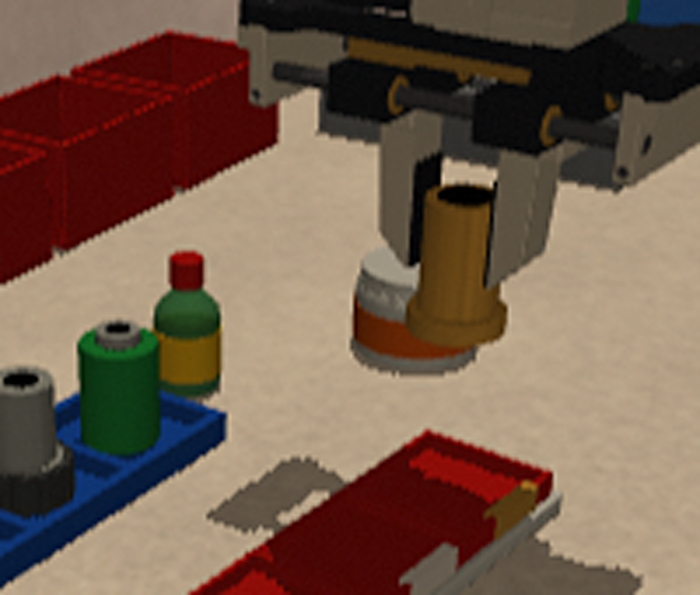

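```bash
python3 -m crank '[[0,0.0475,0.0664,0,0],[0,0.0475,0.0664,0,0],[0,0.0475,0.0664,0,0],[0,0.0475,0.0664,0,0],[0,0.0475,0.0664,0,0],[0,0.0475,0.0664,0,0],[0,0.0475,0.0664,0,0],[0,0.0475,0.0664,0,0]]'; python3 -m crank '[[0,0.047,0.0664,0,0],[0,0,0,0,0],[0,0,0,-0.05,0],[0,0,0,-0.05,0],[0,0,0,-0.05,0],[0,0,0,-0.03,0],[0,0,0,-0.02,0],[0,0,0,0,0]]'; python3 s.py .6501 .0512 .0145
python3 - <<'E'
from h import *
cv2.imwrite("pics/s20.png",cv2.resize(arm.get_image("side")[100:300,100:320,::-1],None,fx=3,fy=3,interpolation=cv2.INTER_CUBIC))
E
```

```text
clock: 27.2
position: [0.6303, 0.0263, 0.1029]
ee_rot: [-2.279, -2.16, 0.003]
force: [0.7, -1.3, -3.5]
width: 0.379
clock: 27.87
position: [0.6478, 0.051, 0.0223]
ee_rot: [-2.279, -2.159, 0.005]
force: [-0.9, 0.2, -2.8]
width: 0.381
t 27.87 [0.6478 0.051  0.0223] jaw -3.1 w 0.381 F [-0.9  0.2 -2.8]
units [ 0.0057  0.0004 -0.0195]
```

View pics/s20.png

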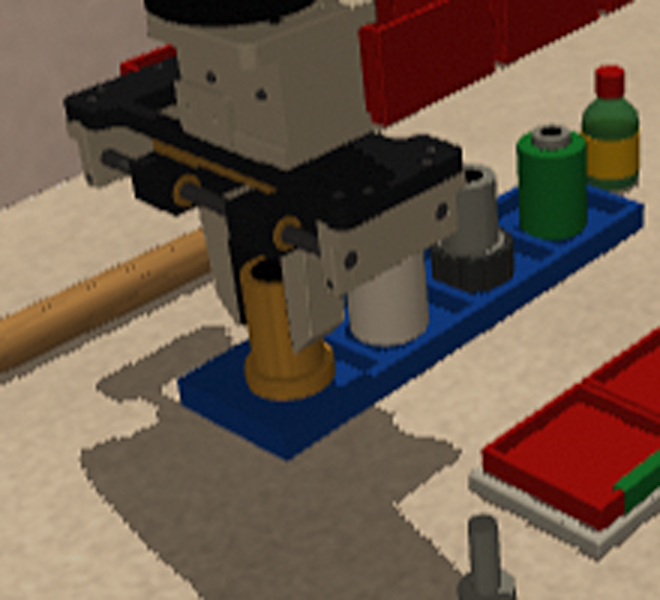

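```bash
python3 -m crank '[[0,0.002,0,-0.008,0],[0,0,0,-0.006,0],[0,0,0,-0.004,0],[0,0,0,0,0],[0,0,0,0,0],[1,0,0,0,0],[1,0,0,0,0],[1,0,0,0,0]]'; python3 s.py; python3 -m crank '[[1,0,0,0,0],[1,0,0,0,0],[1,0,0,0,0],[1,0,0,0,0],[1,0,0,0.03,0],[1,0,0,0.06,0],[1,0,0,0.08,0],[1,0,0,0.08,0]]'; python3 -m crank '[[1,0,0.04,0.08,0],[1,0,0.08,0.05,0],[1,-0.03,0.08,0,0],[1,-0.03,0.08,0,0],[1,-0.03,0.08,0,0],[1,-0.03,0.08,0,0],[1,0,0.08,0,0],[1,0,0,0,0]]'; python3 s.py
python3 - <<'E'
from h import *
for n in("side","top"):cv2.imwrite(f"pics/{n}21.png",arm.get_image(n)[:,:,::-1])
E
```

```text
clock: 28.58
position: [0.6506, 0.0513, 0.0178]
ee_rot: [2.28, 2.161, 0.001]
force: [-0.2, -0.1, -1.1]
width: 0.546
t 28.58 [0.6506 0.0513 0.0178] jaw -3.1 w 0.546 F [-0.2 -0.1 -1.1]
clock: 29.25
position: [0.6496, 0.051, 0.1188]
ee_rot: [-2.28, -2.16, 0.002]
force: [0.9, 0.8, 1.1]
width: 0.999
clock: 29.92
position: [0.5999, 0.2688, 0.1697]
ee_rot: [-2.267, -2.169, -0.004]
force: [-1.2, 2.0, -1.5]
width: 1.001
t 29.92 [0.5999 0.2688 0.1697] jaw -2.5 w 1.001 F [-1.2  2.  -1.5]
```

View pics/side21.png

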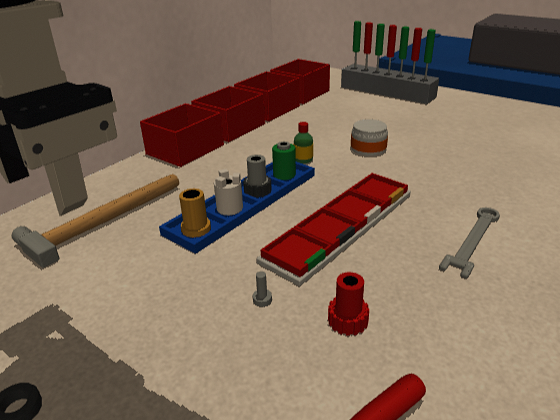

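View pics/top21.png

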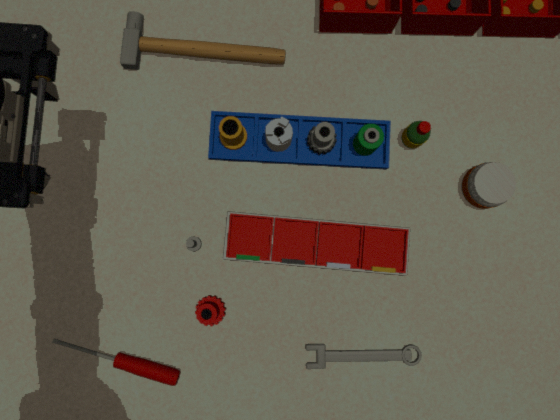

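All four stand in the pockets: bushing (231,127), coupling (279,129), gear (322,132), roller (371,136). A quick numeric check, then I'll hand in.

```bash
python3 -m crank '[[1,0,0,0,0],[1,0,0,0,0],[1,0,0,0,0],[1,0,0,0,0],[1,0,0,0,0],[1,0,0,0,0],[1,0,0,0,0],[1,0,0,0,0]]' >/dev/null
python3 - <<'E'
from h import *
c=arm.get_calibration("top");im=arm.get_image("top")
cv2.imwrite("pics/t22.png",cv2.resize(im[105:175,200:400,::-1],None,fx=4,fy=4,interpolation=cv2.INTER_CUBIC))
a=np.radians(-1.92);ex=np.array([np.cos(a),np.sin(a)]);ey=np.array([-np.sin(a),np.cos(a)])
for n,u,v in(("bushing",231,127),("coupling",279,129.5),("gear",322,131),("roller",371.5,135)):
    d=ray(c,u,v,.066)[:2]-[.6466,-.0537];print(n,(d@ex).round(4),(d@ey).round(4))
E
```

```text
bushing 0.001 0.1041
coupling 0.0013 0.0328
gear 0.0026 -0.0312
roller 0.0007 -0.105
```

View pics/t22.png

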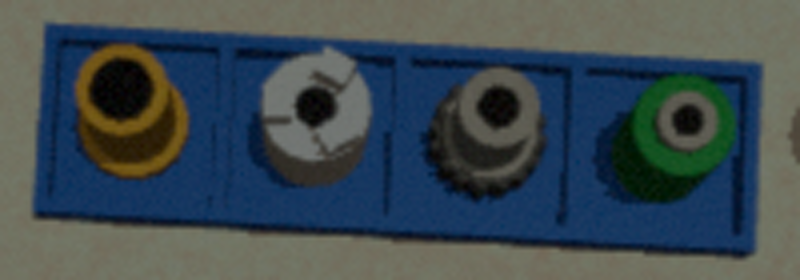

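Every part measures within about 4 mm of its pocket centre, upright and released.

```bash
python3 -c "
from cell import arm
print(arm.sign_off())"
```

```text
the job is handed in; nothing more can be done
None
```

All four parts are in the blue rack in reverse order: bushing, coupling, gear, roller from left to right, where the rail had roller, gear, coupling, bushing. I handed the job in at about 31 s of the 90 s limit.

**Last checks:** the final top view puts each part within about 4 mm of its pocket centre. In the side and top pictures all four stand upright, with the gripper open and well clear. I never touched the red look-alike gear.

**What disagreed:** the fingertips turned out to be about 14 mm above the reported TCP, not 17 mm below it as the description says. Because of that, my first close on the roller only pinched its stub. I opened the gripper, measured the tips in two views and gripped about 28 mm lower, and every grasp after that held.

**Smaller point:** I released the bushing about 3 mm above the pocket floor, judging by the tool height. That is well inside the 25 mm limit.

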